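Stand the menu slate on its folding easel

TASK

Set up the menu slate on the cherry wood easel: first push the easel's folding prop leg over until it is hard against its stop, then lift the dock's sprung clamp arm until it stays open by itself and leave it open, take the slate out of the dock, and gently stand it on the easel's seat blocks, centred, its top edge still up, leaning back against the prop leg. The slate must not touch the shelf top on the way, and the crockery, burner, fork stand and lid must stay where they are.

Things in the scene. Friction and masses are not known exactly. Their poses are not given: they have to be found in the camera images.
- slate: Loose dark slate plate, 9 thick (its x), 110 wide (its y), 130 high (its z), about 0.33 kg, chalk drawing on its +x face (either face may end in front). Origin: middle of its bottom edge; z runs up the plate to the top edge. It starts in the dock leaning 30 degrees, its top towards the dock's -x (the robot's side).
- dock: Fixed cherry wood dock. Origin under its base, z up, x away from robot at yaw 0; base x -87 to +43, 115 wide. The slate stands on a ledge with 10 high lip (channel 14.5 deep), leaning 30 degrees to -x on a 75 wide, 10 thick back board (-x side) that covers its lower 85: the top 45 stands free. Post 30 wide at x 27 to 43 carries the clamp hinge; brass cheeks to z 164, spring 44 wide.
- dock_seat (a point): Where the bottom centre of the slate rests in the dock: 22 above the dock's origin. Axes as the dock's.
- clamp (a joint): Sprung clamp arm's angle; hinge along the dock's y. 0: closed, arm level, pointing to the dock's -x, its 16 mm rubber roller on the middle of the slate's top edge. Grows as the arm is lifted up and over to +x. A spring closes it (0.35 N m at 0, some 2.5 N at the knob) up to about 1.1 rad; beyond that it springs by itself to its open stop at 1.75 rad and stays.
- clamp_hinge (a point): Hinge axis of the clamp arm, on the dock: 32 to +x of and 152 above the dock's origin. Axes as the dock's.
- clamp_knob (a point): Centre of the brass ball knob, 24 diameter, at the free end of the clamp arm, 148 from the hinge; between ball and hinge the arm is a bar 10 wide and 8 thick, so the ball can be pinched along the dock's y. When closed it hangs free at 152 height, 51 horizontally clear of the slate's top edge on the -x side.
- easel: Fixed cherry wood easel. Origin at its underside, z up, x away from robot at yaw 0; base x -60 to +110, 125 wide, 12 thick. Two seat blocks (26 wide, centred 42 either side of the middle), seats tilted 30 degrees, 10 high lips on +x; the leg folds between them. The slate leans on it 30 degrees, top to -x; channel between leg at its stop and lips 15 deep.
- easel_seat (a point): Where the bottom centre of the slate belongs on the easel: 24 above the easel's origin. Axes as the easel's.
- leg (a joint): Prop leg's angle; hinge along the easel's y. 0: folded flat, pointing to the easel's +x. Grows as it swings up and over to -x; stop at 2.094 rad (leaning 30 degrees past vertical to -x). Stiff hinge (0.07 N m, under 1 N at the cross bar): it stays where left. Starts partly raised, leaning to +x; push it from its +x side (under side) towards -x.
- leg_hinge (a point): Hinge axis of the prop leg, on the easel: 9 to -x of and 22.5 above the easel's origin. Axes as the easel's.
- leg_bar (a point): Centre of the cross bar at the end of the pale T-shaped wooden prop leg, 95 from the hinge; bar 80 long (along y), 16 by 8 (8 is the leg's thickness); the stem is 30 wide and 8 thick; the leg ends 103 from the hinge. On the leg x points out along it.
- bowl_large: White bowl, 152 across, 62 high, origin under its foot; the medium and small bowls are nested in it (stack 68 high). Leave alone.
- bowl_medium: Blue bowl, 120 across, nested in the large one. Leave alone.
- bowl_small: Terracotta bowl, 90 across, nested in the medium one. Leave alone.
- caquelon: Brown stoneware fondue pot, 176 across, 90 high, with a handle reaching 176 from its axis along its +x, origin under its foot. Leave alone.
- burner: Steel fondue burner, 144 across, 89 high with its pan supports, brass knob on its -x side reaching 70 from the axis, origin under its foot. Leave alone.
- fork_stand: Cherry wood fork stand with four fondue forks upright in it, 84 across, 228 high, origin under its foot. Leave alone.
- lid: Stainless steel lid with knob, 164 across, 47 high, origin under its centre. Leave alone.
Not all that is in view belongs to the job. What is meant by the slate is not blue, and is the smaller of those in its own colour.

How it is judged:
On the way, in this order (a step that is already met when the one before it is completed fails the run):
1. the prop leg is hard against its stop (value of joint leg above 2.03 rad), for 0.2 s.
2. the clamp arm stands open past its hold-open point, the slate still in the dock (value of joint clamp above 1.5 rad and distance of slate from where it was at the start of the episode below 0.02 m), for 0.2 s.
3. the slate is lifted clear of the dock (distance between slate and dock_seat above 0.08 m), for 0.1 s.
At the end, for the whole second after the job is handed in: Leg within 0.06 rad of its stop, clamp arm open beyond 1.5 rad, slate at rest on the easel seat, top edge up: bottom centre within -10 to +14 mm (x), 20 mm (y), -6 to +10 mm (z) of the seat point, leaning 23 to 37 degrees, square to the easel within 7 degrees (value of joint leg above 2.03 rad and value of joint clamp above 1.5 rad and x of slate in the frame of easel_seat between -0.01 and 0.014 m and y of slate in the frame of easel_seat between -0.02 and 0.02 m and z of slate in the frame of easel_seat between -0.006 and 0.01 m and angle between slate's own z axis and vertical between 0.4 and 0.65 rad and angle between the y axis of slate and the y axis of easel, either way round below 0.12 rad and contact force between slate and easel above 0.5 N and linear speed of slate below 0.02 m/s and angular speed of slate below 0.1 rad/s); the robot touches nothing.
It fails at once if the slate is moved out of place while the clamp arm is not open (value of joint clamp below 1.1 rad and distance of slate from where it was at the start of the episode above 0.02 m).
It fails at once if the slate touches the shelf top (contact force between slate and table above 0.3 N).
It fails at once if the slate is banged down on the easel (over 45 N) (contact force between slate and easel above 45 N).
It fails at once if a bystander (bowls, caquelon, burner, fork stand, lid) is shifted by more than 20 mm or tipped (distance of any of bowl_large, bowl_medium, bowl_small, caquelon, burner, fork_stand, lid from where it was at the start of the episode above 0.02 m or angle between any of bowl_large, bowl_medium, bowl_small, caquelon, burner, fork_stand, lid's own z axis and vertical above 0.25 rad).
It also fails if it takes over 72 s, if anything falls off the work surface, if the arm or the gripper's body presses on something with over 40 N, if the wrist force passes 120 N, or if a joint passes its speed limit or range.

ROBOT

A 6-joint arm with a two-finger parallel gripper is mounted at the origin on the work surface. World frame = base frame: x ahead of the robot, y to its left, z up, the work surface at z = 0. Lengths are in m, angles in rad, forces in N, time in s.
With the tool pointing down it reaches from about 0.375 to 0.9 m from the base axis. Payload 3.1 kg.
Tool frame: the origin (TCP) lies midway between the tips of the shut fingers; the grasp point (between the pads) lies 19 mm behind it (manip.grip_depth is the distance from the TCP to the grasp point, in m); z points along the fingers, y is the direction in which the jaws open and shut (so a half turn about z gives the same grasp; the last joint's range is limited). The gripper opens to 87 mm and grips with 3 to 60 N. Pads are 19 mm wide; open, the fingers measure 117 mm over their backs; the gripper's body (75 mm by 190 mm) begins 51 mm behind the grasp point.
Start: joints at [0.969, 0.527, 1.433, -0, 1.181, -0.178], TCP at [0.257, 0.57, 0.223] pointing down, gripper open.
Joint ranges: [-3.08, 3.08], [-0.75, 2.2], [0.22, 2.44], [-1.43, 4.57], [0, 2.65], [-2.85, 2.85]. Speed limits (rad/s): [2.79, 2.79, 3.14, 3.14, 3.14, 3.14].

INTERFACE

Orientations are given as a unit quaternion [x, y, z, w].
In Python, from cell import manip gives the robot as it stands.
- The arm moves only by the tool send_rows, never from a script. Its argument "deltas" is a list of rows, each a list of 5 numbers: the shift along the world's x, y, z in m, then the turn about the world's z in degrees, then the closure, from 0 (fully open) to 1 (shut). In form: [[dx, dy, dz, spin, hand], ...]. A call has 1 to 12 rows; each row shifts and turns the commanded pose from where the row before left it; what a row does not reach is not made up. A row lasts 1/8 s, in which the tool goes at most 62.5 mm and 10.7 degrees, less where a joint would pass 70% of its speed; a pose out of reach is approached as far as the arm can. A call with a gripper value outside its range is refused whole. The fingers move at their own pace and stop on an object; "grip_force" is the grip in N (left out, the last holds). Time passes only in rows, so rows that do not move let the fingers close. It gives the time, the measured TCP pose, the force and the opening at its end, in the units of the state.
- manip.sense(): the state, without advancing time (a new reading comes with each control period).
- manip.read_camera(name): name is "scene" or "top"; returns a dict with "image" (384x512x3 uint8, red, green, blue), "range_z" (384x512 float32, m along the optical axis (not along the pixel's ray), 0 where there is no reading), "fx", "fy", "cx", "cy" (pixels), "T" (4x4, takes a point from camera to world coordinates). Camera axes: x right, y down, z forward; pixel columns grow to the right and rows downward; lengths in m; the calibration is good to about 2 mm. A picture is of the moment at which its call begins.
- manip.hand_in(): hands the job in, once; it reports no verdict.
Trained networks look in the newest picture that a camera, given by its name, has taken for a name from the list of things; names that differ only in an ending like _2 or _b are one class to them, and where a whole thing is asked for, a point or a joint stands for the part that bears it (a point fixed in the world has none). Each returns a list of dicts, best first, with "score" (0 to 1); they miss things now and then, are a little off and sometimes report something else, mostly with a low value. They report only what shows in the picture. A call takes as long as a camera call. They do not tell look-alikes from the thing itself.
- manip.search_frame(camera, label): "centre" ([x, y, z] in m, in world coordinates, good to about 4 mm: the middle of the surface that is visible of it).
- manip.regions_of(camera, label): "pixels" (384x512 bool, what is visible of it).
- manip.pinpoint(camera, label): "centre" ([x, y, z] in m, in world coordinates, good to about 4 mm: a listed point, or the origin of a listed thing).
The state is a dict: "time": time; "joints": joint angles; "dq": joint speeds; "effort": joint torques, N m; "tool_pos": TCP position; "orientation": TCP orientation; "wrist_force": force on the tool from outside, world axes, zero at the start; "wrist_torque": the same for the moment, N m; "finger_gap": finger opening in m.
Only numpy, scipy, OpenCV 4.12 (cv2) and the standard library are available. Lean on these libraries where they do the work, as an engineer would, in place of code of your own. Each camera call takes 0.05 s, during which the arm holds its last target. There are 200 camera calls.

## Working session

There is one attempt and no reset: what is moved stays moved. The work goes in short steps, Python scripts to look and compute and a tool call to move; the robot and the scene stay as the last step left them, time stands still between calls to the robot, and variables do not carry over. Pictures are saved under pics/ and viewed, about 8 in all and at most 12, crops included, and the job is handed in when it is done.

Besides the shell and the picture viewer there is one more tool, called in YAML: its name, and indented under it one key for each argument. send_rows: Moves the arm, as the interface text tells. Its arguments: {"type":"object","properties":{"deltas":{"type":"array"},"grip_force":{"type":"number"}},"required":["deltas"]}

```bash
mkdir -p pics; ls; cat > h.py <<'E'
import numpy as np, cv2
from cell import manip
def save(c,name,crop=None,s=1):
    im=c["image"][:,:,::-1]
    if crop: im=im[crop[1]:crop[3],crop[0]:crop[2]]
    im=cv2.resize(im,None,fx=s,fy=s,interpolation=cv2.INTER_CUBIC); cv2.imwrite("pics/"+name,im)
def cloud(c):
    v,u=np.mgrid[:384,:512]; z=c["range_z"]
    p=np.stack([(u-c["cx"])/c["fx"]*z,(v-c["cy"])/c["fy"]*z,z],-1)
    return p@c["T"][:3,:3].T+c["T"][:3,3]
def pix(c,p):
    q=np.linalg.inv(c["T"])@np.r_[p,1]; return np.round([c["fx"]*q[0]/q[2]+c["cx"],c["fy"]*q[1]/q[2]+c["cy"]])
E
python3 - <<'E'
from h import *
C={n:manip.read_camera(n) for n in("scene","top")}
st=np.hstack([C[n]["image"] for n in C])[:,:,::-1]
a=cv2.resize(C["scene"]["image"][:,:,::-1],(800,600));cv2.imwrite("pics/a.png",a)
a=cv2.resize(C["top"]["image"][:,:,::-1],(800,600));cv2.imwrite("pics/b.png",a)
for l in "slate dock dock_seat clamp_hinge clamp_knob easel easel_seat leg_hinge leg_bar bowl_large caquelon burner fork_stand lid".split():
  for n in C:
    print(l,n,[(round(d["score"],2),np.round(d["centre"],3).tolist(),pix(C[n],d["centre"]).tolist()) for d in manip.pinpoint(n,l)[:4]])
s=manip.sense();print(s["tool_pos"],s["orientation"],s["wrist_force"],s["finger_gap"],s["time"])
E
```

```text
pics
slate scene [(0.74, [0.547, -0.197, 0.023], [229.0, 188.0]), (0.62, [0.307, -0.345, 0.004], [259.0, 159.0]), (0.6, [0.661, -0.463, 0.005], [172.0, 170.0])]
slate top [(0.91, [0.308, -0.346, 0.004], [357.0, 267.0]), (0.83, [0.55, -0.194, 0.019], [316.0, 203.0]), (0.64, [0.66, -0.457, 0.006], [383.0, 177.0])]
dock scene [(0.69, [0.545, -0.196, -0.0], [230.0, 193.0]), (0.52, [0.574, 0.208, 0.1], [294.0, 235.0])]
dock top [(0.66, [0.546, -0.199, 0.006], [317.0, 205.0])]
dock_seat scene [(0.87, [0.545, -0.192, 0.023], [230.0, 189.0])]
dock_seat top [(0.9, [0.543, -0.199, 0.024], [318.0, 205.0]), (0.71, [0.543, -0.196, 0.003], [317.0, 205.0])]
clamp_hinge scene [(0.73, [0.578, -0.207, 0.15], [219.0, 160.0]), (0.54, [0.548, -0.195, 0.019], [229.0, 189.0])]
clamp_hinge top [(0.94, [0.578, -0.206, 0.156], [324.0, 189.0]), (0.28, [0.543, -0.2, 0.027], [318.0, 205.0])]
clamp_knob scene [(0.57, [0.435, -0.164, 0.153], [260.0, 153.0])]
clamp_knob top [(0.57, [0.436, -0.167, 0.154], [313.0, 229.0])]
easel scene [(0.89, [0.518, 0.198, -0.002], [304.0, 252.0]), (0.2, [0.485, -0.474, 0.009], [20
[... 667 characters left out ...]
 -0.021, 0.003], [272.0, 142.0])]
burner scene [(0.63, [0.434, -0.167, 0.152], [259.0, 153.0]), (0.61, [0.467, 0.474, 0.002], [388.0, 304.0])]
burner top [(0.71, [0.467, 0.47, 0.004], [145.0, 223.0])]
fork_stand scene [(0.63, [0.572, 0.006, 0.003], [255.0, 224.0])]
fork_stand top [(0.85, [0.574, 0.013, 0.003], [263.0, 197.0])]
lid scene [(0.8, [0.36, 0.017, -0.003], [304.0, 206.0]), (0.57, [0.544, -0.199, -0.001], [230.0, 193.0]), (0.17, [0.487, -0.472, 0.011], [208.0, 157.0])]
lid top [(0.92, [0.358, 0.012, 0.005], [263.0, 253.0])]
[0.25699199 0.56969827 0.22255201] [ 2.10320118e-01  9.77632573e-01 -1.99395983e-07  8.49071923e-06] [-0.57786719  1.09069035  0.37280671] 0.0871427296943832 1.5
```

View pics/a.png

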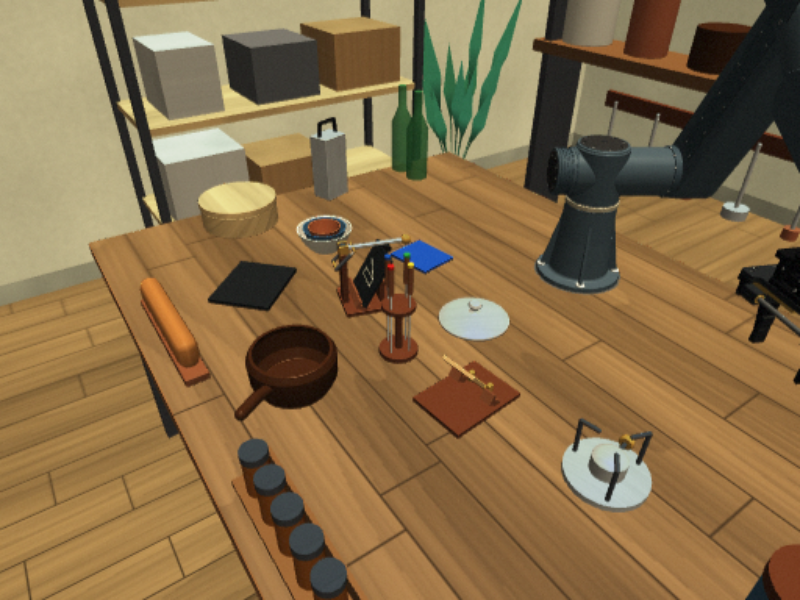

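View pics/b.png

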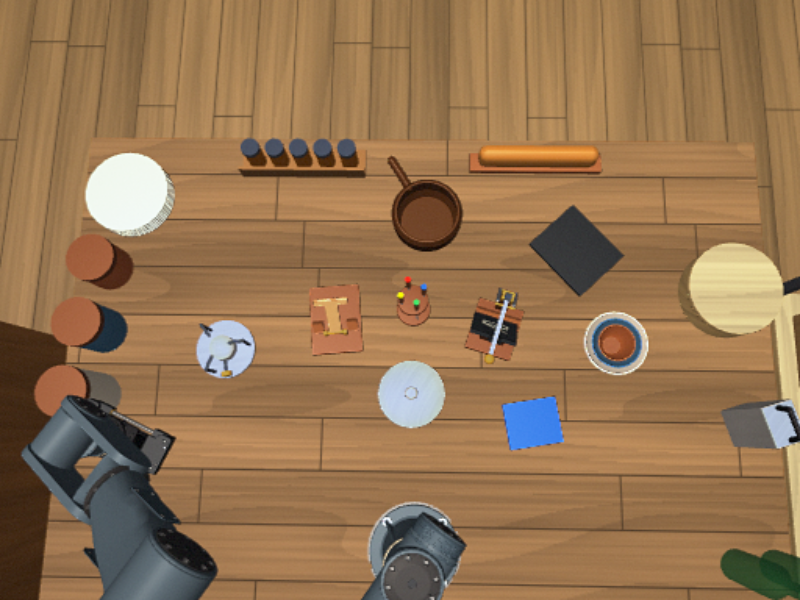

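The top view (800x600) shows the easel at (335,320), with its leg raised toward +x, and the dock with clamp and slate at (497,325). Three things could be the slate: the large black plate at (577,250), the dark plate with chalk in the dock at (495,325), and the blue plate at (533,423). The one in the dock fits, because it is not blue and is the smaller dark one. I'll confirm that in a crop and refine the poses.

```bash
python3 - <<'E'
from h import *
c=manip.read_camera("top"); s=manip.read_camera("scene")
a=c["image"][165:235,180:350]; b=s["image"][140:210,190:290]
A=cv2.resize(a[:,:,::-1],(780,321),interpolation=2);B=cv2.resize(b[:,:,::-1],(390,273),interpolation=2)
B2=cv2.resize(s["image"][210:280,255:355][:,:,::-1],(390,273),interpolation=2)
cv2.imwrite("pics/c.png",np.vstack([A,np.hstack([B,B2])]))
for n,cc in(("top",c),("scene",s)):
  P=cloud(cc)
  for l in("easel","dock"):
    o=np.array([.518,.198]) if l=="easel" else np.array([.547,-.198])
    m=(np.linalg.norm(P[...,:2]-o,axis=-1)<.14)&(P[...,2]>.006)&(P[...,2]<.016)
    im=m.astype(np.uint8); k,lab,stt,_=cv2.connectedComponentsWithStats(im)
    j=1+np.argmax(stt[1:,4]) if l=="easel" else None
    q=P[lab==j] if l=="easel" else P[m]
    r=cv2.minAreaRect((q[:,:2]*1000).astype(np.float32)); print(n,l,len(q),r,"pxbox",stt[j].tolist() if j else "")
  for l in("slate","leg","clamp"):
    for d in manip.regions_of(n,l)[:3]:
      q=P[d["pixels"]]; print(n,l,round(d["score"],2),len(q),q.mean(0).round(3),q.min(0).round(3),q.max(0).round(3),end=" ")
      u,sv,vt=np.linalg.svd(q-np.median(q,0),full_matrices=False);print("axes",vt.round(2).tolist())
  # gripper body
  m=(np.linalg.norm(P[...,:2]-[.257,.57],axis=-1)<.2)&(P[...,2]>.24)&(P[...,2]<.42)
  q=P[m]-[.257,.57,0]; jd=np.array([.411,.911,0]); 
  for z in np.arange(.2,.42,.02):
    k=q[abs(q[:,2]-z-.01)<.01]; 
    if len(k)>3: w=k@jd; x=k@[-.912,.411,0]; print(" z",round(z,2),len(k),w.min().round(3),w.max().round(3),x.min().round(3),x.max().round(3))
E
```

```text
top easel 820 ((544.4320068359375, 198.96142578125), (171.9071502685547, 130.49119567871094), 6.348448753356934) pxbox [198, 182, 36, 45, 820]
top dock 455 ((550.1531372070312, -197.40255737304688), (265.9662780761719, 260.64569091796875), 32.09714889526367) pxbox 
top slate 0.86 350 [ 0.511 -0.183  0.105] [ 0.273 -0.243  0.023] [ 0.56  -0.016  1.63 ] axes [[-0.18, 0.11, 0.98], [-0.34, -0.94, 0.04], [0.92, -0.33, 0.2]]
top slate 0.56 1001 [ 0.298 -0.282  0.015] [ 0.238 -0.353 -0.005] [ 0.358 -0.016  1.63 ] axes [[0.02, -0.19, -0.98], [-0.14, 0.97, -0.19], [-0.99, -0.14, 0.01]]
top leg 0.58 269 [0.547 0.197 0.076] [ 0.273 -0.016  0.005] [0.604 0.237 1.63 ] axes [[-0.15, -0.13, 0.98], [0.99, 0.03, 0.15], [0.05, -0.99, -0.12]]
top clamp 0.52 154 [ 0.5   -0.185  0.156] [ 0.427 -0.213  0.136] [ 0.58  -0.158  0.169] axes [[-0.96, 0.29, 0.0], [0.12, 0.41, 0.91], [0.26, 0.87, -0.42]]
top clamp 0.41 472 [ 0.487 -0.481  0.051] [ 0.273 -0.522  0.009] [ 0.533 -0.016  1.63 ] axes [[-0.13, 0.28, 0.95], [0.99, 0.02, 0.13], [0.02, 0.96, -0.28]]
 z 0.28 21 -0.09 0.057 -0.039 0.031
 z 0.3 170 -0.095 0
[... 749 characters left out ...]
-0.52, -0.27, 0.81], [-0.74, 0.61, -0.27]]
scene slate 0.56 398 [ 0.298 -0.273  0.011] [ 0.237 -0.351 -0.002] [ 0.55  -0.002  0.228] axes [[0.37, 0.91, 0.18], [0.91, -0.39, 0.16], [0.22, 0.1, -0.97]]
scene clamp 0.54 130 [ 0.473 -0.18   0.149] [ 0.296 -0.421 -0.001] [ 0.549 -0.152  0.164] axes [[0.62, 0.64, 0.46], [-0.77, 0.6, 0.2], [0.15, 0.48, -0.86]]
 z 0.24 73 -0.057 0.044 -0.014 0.008
 z 0.26 86 -0.062 -0.045 -0.014 0.008
 z 0.28 58 -0.087 -0.049 -0.039 0.011
 z 0.3 327 -0.09 0.034 -0.041 -0.003
 z 0.32 447 -0.098 0.016 -0.042 0.021
 z 0.34 193 -0.052 0.006 -0.028 -0.015
 z 0.36 102 -0.054 -0.007 -0.026 -0.013
 z 0.38 149 -0.053 -0.003 -0.041 -0.006
 z 0.4 11 -0.034 -0.012 -0.039 -0.021
```

View pics/c.png

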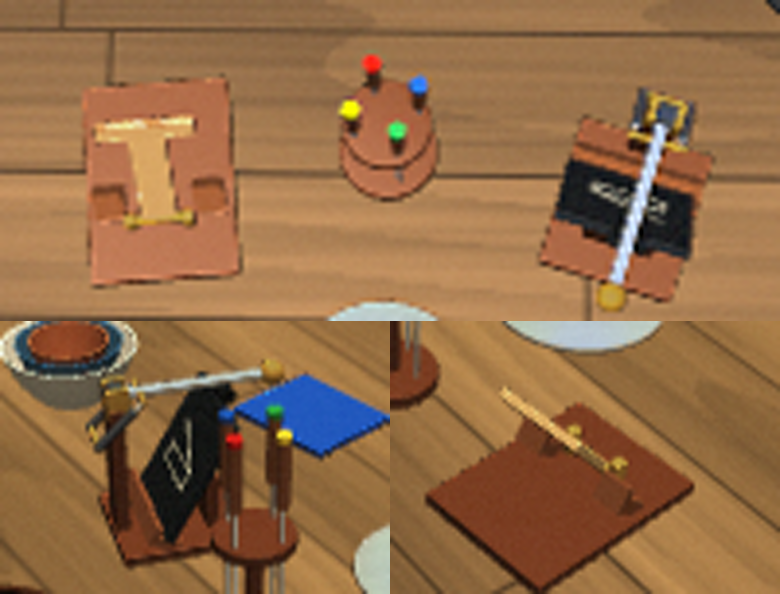

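The crop confirms it: the dock slate is black with a chalk drawing, sits at about (625,205) in the crop, and lies under the clamp arm. Easel yaw is about 5.5° with its origin at (0.519, 0.199). Dock yaw is about -16° with its origin at (0.547, -0.198). Leg first.

send_rows:
  deltas:
    - [0.035, -0.036, 0.002, 3, 1]
    - [0.035, -0.036, 0.002, 3, 1]
    - [0.035, -0.036, 0.002, 3, 1]
    - [0.035, -0.036, 0.002, 3, 1]
    - [0.035, -0.036, 0.002, 3, 1]
    - [0.035, -0.036, 0, 3, 1]
    - [0.035, -0.036, 0, 3, 1]
    - [0.035, -0.036, 0, 3, 1]
    - [0.035, -0.036, 0, 3, 1]
    - [0.034, -0.038, 0, 2.8, 1]
    - [0, 0, 0, 0, 1]

```text
time: 3.28
tool_pos: [0.6089, 0.2045, 0.2324]
orientation: [-0.046, 0.999, -0.0, 0.001]
wrist_force: [-1.2, 0.9, -0.0]
finger_gap: 0.0006
```

send_rows:
  deltas:
    - [0, 0, -0.04, 0, 1]
    - [0, 0, -0.04, 0, 1]
    - [0, 0, -0.04, 0, 1]
    - [0, 0, -0.038, 0, 1]
    - [0, 0, 0, 0, 1]
    - [-0.015, -0.0015, 0, 0, 1]
    - [-0.015, -0.0015, 0, 0, 1]
    - [-0.015, -0.0015, 0, 0, 1]
    - [-0.015, -0.0015, 0, 0, 1]

```text
time: 4.4
tool_pos: [0.5481, 0.2026, 0.0775]
orientation: [-0.048, 0.999, 0.0, 0.003]
wrist_force: [1.3, 0.7, 1.7]
finger_gap: 0.0004
```

send_rows:
  deltas:
    - [-0.012, -0.001, 0.002, 0, 1]
    - [-0.012, -0.001, 0.002, 0, 1]
    - [-0.012, -0.001, 0.002, 0, 1]
    - [-0.008, -0.001, 0, 0, 1]
    - [-0.003, 0, 0, 0, 1]
    - [-0.003, 0, 0, 0, 1]
    - [0, 0, 0, 0, 1]

```text
time: 5.28
tool_pos: [0.4956, 0.1976, 0.0804]
orientation: [-0.048, 0.999, -0.0, -0.0]
wrist_force: [0.7, 0.1, 0.8]
finger_gap: 0.0004
```

send_rows:
  deltas:
    - [-0.002, 0, 0, 0, 1]
    - [-0.002, 0, 0, 0, 1]
    - [-0.002, 0, 0, 0, 1]
    - [0, 0, 0, 0, 1]

```text
time: 5.78
tool_pos: [0.4923, 0.1979, 0.0811]
orientation: [-0.048, 0.999, 0.0, 0.002]
wrist_force: [4.6, -0.0, -0.0]
finger_gap: 0.0006
```

send_rows:
  deltas:
    - [-0.002, 0, 0, 0, 1]
    - [-0.001, 0, 0, 0, 1]
    - [0, 0, 0, 0, 1]
    - [0, 0, 0, 0, 1]

```text
time: 6.28
tool_pos: [0.4917, 0.1981, 0.0816]
orientation: [-0.048, 0.999, 0.0, 0.005]
wrist_force: [7.8, 0.4, -1.6]
finger_gap: 0.0003
```

```bash
python3 - <<'E'
from h import *
print(manip.sense()["wrist_force"])
for n in("scene","top"):
  c=manip.read_camera(n)
  for l in("leg_bar","clamp_knob","clamp_hinge"):
    print(n,l,[(round(d["score"],2),np.round(d["centre"],3).tolist()) for d in manip.pinpoint(n,l)[:2]])
E
```

```text
[ 7.84265592  0.43993951 -1.61592705]
scene leg_bar [(0.66, [0.465, 0.199, 0.109]), (0.39, [0.363, 0.014, 0.002])]
scene clamp_knob [(0.43, [0.434, -0.164, 0.152])]
scene clamp_hinge [(0.69, [0.578, -0.206, 0.148])]
top leg_bar []
top clamp_knob [(0.7, [0.437, -0.167, 0.156])]
top clamp_hinge [(0.87, [0.576, -0.209, 0.154])]
```

send_rows:
  deltas:
    - [0.02, 0.001, 0, 0, 1]
    - [0, 0, 0.04, 0, 1]
    - [0, 0, 0.045, 0, 1]
    - [0, 0, 0.045, 0, 1]
    - [0, 0, 0.04, 0, 1]
    - [-0.009, -0.045, 0, -3, 0.5]
    - [-0.009, -0.045, 0, -3, 0.3]
    - [-0.009, -0.045, 0, -3, 0.3]
    - [-0.009, -0.045, 0, -3, 0.3]
    - [-0.009, -0.045, 0, -3, 0.3]
    - [-0.009, -0.045, 0, -3, 0.3]
    - [-0.009, -0.045, 0, -3, 0.3]

```text
time: 8.18
tool_pos: [0.4417, -0.1164, 0.25]
orientation: [0.136, 0.991, 0.001, -0.002]
wrist_force: [0.8, -0.3, 0.5]
finger_gap: 0.0581
```

send_rows:
  deltas:
    - [-0.009, -0.045, 0, -0.8, 0.3]
    - [0, 0, 0, 0, 0.3]

```text
time: 8.43
tool_pos: [0.4334, -0.1629, 0.25]
orientation: [0.144, 0.99, 0.001, -0.001]
wrist_force: [-0.3, 0.7, 0.6]
finger_gap: 0.0608
```

send_rows:
  deltas:
    - [0.002, -0.003, -0.04, 0, 0.3]
    - [0, 0, -0.04, 0, 0.3]
    - [0, 0, -0.036, 0, 0.3]
    - [0, 0, 0, 0, 0.5]
    - [0, 0, 0, 0, 1]
    - [0, 0, 0, 0, 1]
    - [0, 0, 0, 0, 1]
    - [0, 0, 0, 0, 1]
  grip_force: 25

```text
time: 9.43
tool_pos: [0.4375, -0.1642, 0.1354]
orientation: [0.142, 0.99, 0.0, 0.001]
wrist_force: [0.5, 0.6, 3.4]
finger_gap: 0.022
```

send_rows:
  deltas:
    - [0.001, 0, 0.015, 0, 1]
    - [0.002, -0.001, 0.0145, 0, 1]
    - [0.0035, -0.001, 0.014, 0, 1]
    - [0, 0, 0, 0, 1]

```text
time: 9.93
tool_pos: [0.4433, -0.166, 0.1784]
orientation: [0.142, 0.99, 0.0, 0.0]
wrist_force: [0.5, 1.0, -3.1]
finger_gap: 0.0223
```

send_rows:
  deltas:
    - [0.005, -0.0015, 0.014, 0, 1]
    - [0.006, -0.002, 0.0135, 0, 1]
    - [0.0075, -0.002, 0.0125, 0, 1]
    - [0.0085, -0.0025, 0.012, 0, 1]
    - [0.0095, -0.003, 0.011, 0, 1]
    - [0.0105, -0.003, 0.01, 0, 1]
    - [0.0115, -0.0035, 0.0085, 0, 1]
    - [0.0125, -0.0035, 0.0075, 0, 1]
    - [0.013, -0.004, 0.006, 0, 1]
    - [0.0135, -0.004, 0.0045, 0, 1]
    - [0, 0, 0, 0, 1]

```text
time: 11.3
tool_pos: [0.5425, -0.1964, 0.2788]
orientation: [0.142, 0.99, -0.001, 0.002]
wrist_force: [-1.5, -1.5, 6.0]
finger_gap: 0.0224
```

send_rows:
  deltas:
    - [0.014, -0.004, 0.003, 0, 1]
    - [0, 0, 0, 0, 0.4]
    - [0, 0, 0, 0, 0.3]
    - [0, 0, 0, 0, 0.2]
    - [0, 0, 0.03, 0, 0.2]
    - [0, 0, 0.03, 0, 0.2]
    - [-0.03, 0.009, 0.02, 0, 0.2]
    - [-0.04, 0.012, 0, 0, 0.2]
    - [-0.04, 0.012, 0, 0, 0.2]
    - [-0.04, 0.012, 0, 0, 0.2]
    - [0, 0, 0, 0, 0.2]

```text
time: 12.68
tool_pos: [0.4021, -0.1525, 0.3603]
orientation: [0.142, 0.99, 0.0, -0.001]
wrist_force: [0.3, 0.3, -0.6]
finger_gap: 0.0695
```

```bash
python3 - <<'E'
from h import *
C={n:manip.read_camera(n) for n in("scene","top")}
for n in C:
  for l in("leg_bar","clamp_knob","clamp_hinge","slate","dock_seat"):
    print(n,l,[(round(d["score"],2),np.round(d["centre"],3).tolist()) for d in manip.pinpoint(n,l)[:3]])
A=cv2.resize(C["top"]["image"][160:250,270:370][:,:,::-1],(400,360),interpolation=2)
B=cv2.resize(C["scene"]["image"][120:210,190:290][:,:,::-1],(400,360),interpolation=2)
cv2.imwrite("pics/d.png",np.hstack([A,B]))
# slate plane
P=cloud(C["scene"]); u=np.array([.959,-.284,0]);v=np.array([.284,.959,0]);o=np.array([.547,-.198,0])
L=np.stack([(P-o)@u,(P-o)@v,P[...,2]],-1); dark=C["scene"]["image"].max(-1)<60
m=dark&(abs(L[...,1])<.07)&(L[...,0]<.02)&(L[...,0]>-.09)&(L[...,2]>.04)&(L[...,2]<.145)
q=L[m];print(len(q),q.min(0),q.max(0))
c0=np.median(q,0);vt=np.linalg.svd(q-c0,full_matrices=False)[2];print(c0,vt.round(3))
for n in C:
  P=cloud(C[n]);L=np.stack([(P-o)@u,(P-o)@v,P[...,2]],-1)
  dark=C[n]["image"].max(-1)<70
  m=dark&(abs(L[...,1])<.07)&(abs(L[...,0]+.065)<.02)&(L[...,2]>.12)&(L[...,2]<.15);q=L[m]
  if len(q):print(n,len(q),q.min(0).round(3),q.max(0).round(3),np.median(q,0).round(3))
E
```

```text
scene leg_bar [(0.88, [0.467, 0.196, 0.11]), (0.73, [0.602, -0.214, 0.297])]
scene clamp_knob [(0.68, [0.602, -0.217, 0.298])]
scene clamp_hinge [(0.76, [0.576, -0.206, 0.15])]
scene slate [(0.75, [0.662, -0.461, 0.005]), (0.74, [0.307, -0.348, 0.001]), (0.71, [0.549, -0.195, 0.022])]
scene dock_seat [(0.9, [0.542, -0.198, 0.025])]
top leg_bar [(0.65, [0.464, 0.195, 0.105]), (0.58, [0.55, -0.194, 0.018])]
top clamp_knob [(0.46, [0.604, -0.219, 0.299])]
top clamp_hinge [(0.66, [0.551, -0.193, 0.018]), (0.49, [0.575, -0.208, 0.154])]
top slate [(0.83, [0.31, -0.348, 0.003]), (0.79, [0.662, -0.456, 0.008]), (0.56, [0.549, -0.192, 0.022])]
top dock_seat [(0.81, [0.543, -0.197, 0.025]), (0.65, [0.542, -0.196, 0.002])]
409 [-0.06603571 -0.05258326  0.04004873] [-0.00211001  0.06261337  0.13946126]
[-0.03430614  0.00948604  0.08814512] [[-0.312 -0.745  0.59 ]
 [ 0.372 -0.667 -0.646]
 [ 0.874  0.018  0.485]]
scene 69 [-0.066 -0.053  0.121] [-0.049  0.062  0.139] [-0.057 -0.009  0.13 ]
top 4 [-0.062  0.012  0.124] [-0.053  0.051  0.132] [-0.056  0.031  0.127]
```

View pics/d.png

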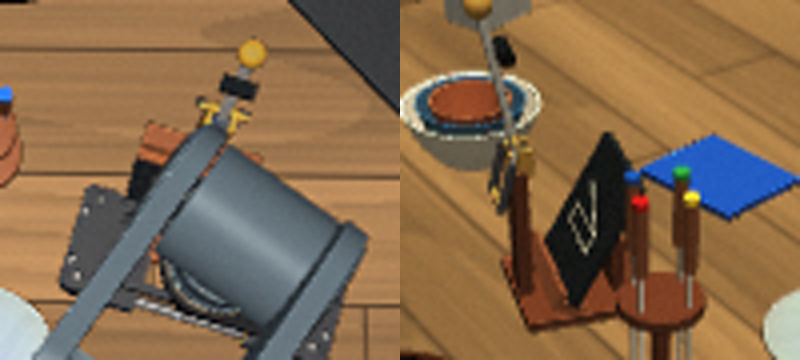

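The scene crop shows the clamp arm upright at (490,70) and the slate still leaning in the dock at (590,220). The leg bar reads at its stop. Next I grasp the slate's top edge.

send_rows:
  deltas:
    - [0.009, -0.003, 0, -10, 0.3]
    - [0.009, -0.003, 0, -10, 0.3]
    - [0.009, -0.003, 0, -10, 0.3]
    - [0.009, -0.003, 0, -10, 0.3]
    - [0.009, -0.003, 0, -10, 0.3]
    - [0.009, -0.003, 0, -10, 0.3]
    - [0.009, -0.003, 0, -10, 0.3]
    - [0.009, -0.003, 0, -10, 0.3]
    - [0.009, -0.002, 0, -9.4, 0.3]
    - [0, 0, -0.04, 0, 0.3]
    - [0, 0, 0, 0, 0.3]
    - [0, 0, 0, 0, 0.3]

```text
time: 14.78
tool_pos: [0.4864, -0.1806, 0.3214]
orientation: [0.797, 0.604, 0.0, 0.0]
wrist_force: [0.4, -1.3, 0.4]
finger_gap: 0.0612
```

send_rows:
  deltas:
    - [0, 0.0025, -0.04, 0, 0.3]
    - [0, 0, -0.04, 0, 0.3]
    - [0, 0, -0.04, 0, 0.3]
    - [0, 0, -0.04, 0, 0.3]
    - [0, 0, -0.02, 0, 0.3]
    - [0, 0, -0.017, 0, 0.3]
    - [0, 0, 0, 0, 0.3]

```text
time: 15.65
tool_pos: [0.4865, -0.1782, 0.1238]
orientation: [0.797, 0.604, 0.0, 0.0]
wrist_force: [-0.8, -0.3, 0.6]
finger_gap: 0.0609
```

send_rows:
  deltas:
    - [0, 0, 0, 0, 0.6]
    - [0, 0, 0, 0, 0.8]
    - [0, 0, 0, 0, 1]
    - [0, 0, 0, 0, 1]
    - [0, 0, 0, 0, 1]
  grip_force: 12

```text
time: 16.27
tool_pos: [0.486, -0.1778, 0.1237]
orientation: [0.797, 0.604, 0.0, 0.0]
wrist_force: [1.8, 0.4, -0.3]
finger_gap: 0.0189
```

send_rows:
  deltas:
    - [0, 0, 0.004, 0, 1]
    - [0, 0, 0.004, 0, 1]
    - [0, 0, 0.004, 0, 1]
    - [0, 0, 0, 0, 1]
  grip_force: 18

```text
time: 16.77
tool_pos: [0.4859, -0.1778, 0.1359]
orientation: [0.797, 0.604, -0.0, 0.0]
wrist_force: [0.7, -0.7, -1.9]
finger_gap: 0.0123
```

```bash
cat > d.py <<'E'
from h import *
import sys
def look(name):
  s=manip.read_camera("scene");P=cloud(s);u=np.array([.961,-.276,0]);v=np.array([.276,.961,0]);o=np.array([.546,-.1975,0])
  L=np.stack([(P-o)@u,(P-o)@v,P[...,2]],-1); best=None
  for d in manip.regions_of("scene","slate"):
    q=L[d["pixels"]]; c=np.median(q,0)
    if np.linalg.norm(c[:2])<.12 and c[2]>.03: best=q;break
  if best is None: print("no slate");return
  c=np.median(best,0); q=best[np.linalg.norm(best-c,axis=1)<.1]
  for _ in range(4):
    c=q.mean(0);vt=np.linalg.svd(q-c,full_matrices=False)[2];r=abs((q-c)@vt[2]);q=q[r<max(.003,np.percentile(r,90))]
  print(name,"score",d["score"],"c",c.round(4),"n",vt[2].round(3),"min",q.min(0).round(3),"max",q.max(0).round(3))
  save(s,name+".png",(190,110,300,220),5)
look(sys.argv[1])
E
python3 d.py e
```

```text
e score 0.64 c [0.0531 0.0064 0.2733] n [ 0.624  0.759 -0.186] min [ 0.038 -0.001  0.234] max [0.067 0.015 0.308]
```

View pics/e.png

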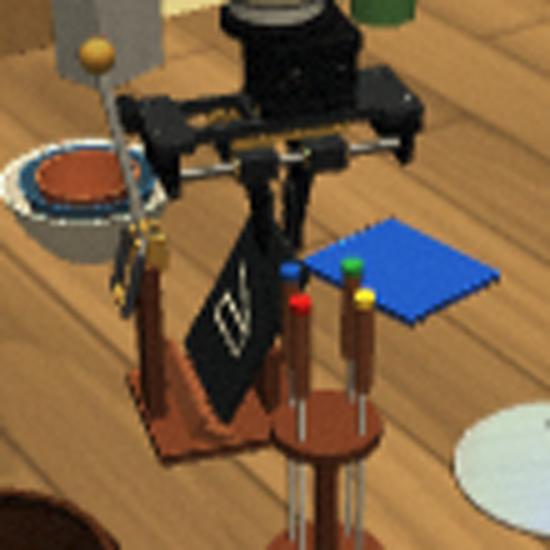

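```bash
cat > d.py <<'E'
from h import *
import sys
def look(name,o=(.546,-.1975),yaw=-16,zmax=.115,zmin=.03,xr=(-.09,.015)):
  s=manip.read_camera("scene");P=cloud(s);a=np.radians(yaw);u=np.array([np.cos(a),np.sin(a),0]);v=np.array([-np.sin(a),np.cos(a),0])
  L=np.stack([(P-np.r_[o,0])@u,(P-np.r_[o,0])@v,P[...,2]],-1)
  m=(s["image"].max(-1)<60)&(abs(L[...,1])<.075)&(L[...,0]>xr[0])&(L[...,0]<xr[1])&(L[...,2]>zmin)&(L[...,2]<zmax)
  k,lab,st,_=cv2.connectedComponentsWithStats(m.astype(np.uint8));q=L[lab==1+np.argmax(st[1:,4])]
  for _ in range(4):
    c=q.mean(0);vt=np.linalg.svd(q-c,full_matrices=False)[2];n=vt[2]*np.sign(vt[2][0]);r=abs((q-c)@n);q=q[r<max(.003,np.percentile(r,95))]
  print(name,len(q),"c",c.round(4),"n",n.round(3),"lean",np.degrees(np.arcsin(n[2])).round(1),"yaw",np.degrees(np.arctan2(n[1],n[0])).round(1),"min",q.min(0).round(3),"max",q.max(0).round(3))
  return s
if __name__=="__main__": look("dock",zmax=float(sys.argv[1]))
E
python3 d.py .115
```

```text
dock 290 c [-0.0219  0.009   0.074 ] n [ 0.882 -0.003  0.471] lean 28.1 yaw -0.2 min [-0.046 -0.054  0.033] max [-0.     0.063  0.115]
```

send_rows:
  deltas:
    - [0, 0, -0.004, 0, 1]
    - [0, 0, -0.002, 0, 1]
    - [0, 0, 0, 0, 0.7]
    - [0, 0, 0, 0, 0.6]
    - [0, 0, -0.005, 0, 0.6]
    - [0.0005, 0, -0.004, 0, 0.6]
    - [0, 0, 0, 0, 0.6]
    - [0, 0, 0, 0, 1]
    - [0, 0, 0, 0, 1]
    - [0, 0, 0, 0, 1]
    - [0, 0, 0, 0, 1]
  grip_force: 20

```text
time: 18.3
tool_pos: [0.4879, -0.1784, 0.1211]
orientation: [0.797, 0.604, 0.001, 0.002]
wrist_force: [3.0, -0.5, 0.7]
finger_gap: 0.0152
```

send_rows:
  deltas:
    - [0, 0, 0, 0, 1]
    - [0, 0, 0, 0, 1]
    - [0, 0, 0.002, 0, 1]
    - [0, 0, 0.002, 0, 1]
    - [0, 0, 0.002, 0, 1]
    - [0, 0, 0, 0, 1]
  grip_force: 40

```text
time: 19.05
tool_pos: [0.4864, -0.1778, 0.1265]
orientation: [0.797, 0.604, -0.0, -0.0]
wrist_force: [4.0, -1.1, -2.6]
finger_gap: 0.014
```

```bash
python3 d.py .11
```

```text
dock 289 c [-0.0204  0.0101  0.0694] n [ 0.869 -0.006  0.496] lean 29.7 yaw -0.4 min [-0.046 -0.051  0.032] max [0.002 0.063 0.11 ]
```

send_rows:
  deltas:
    - [0, 0, 0.003, 0, 1]
    - [0, 0, 0.003, 0, 1]
    - [0, 0, 0.003, 0, 1]
    - [0, 0, 0.003, 0, 1]
    - [0, 0, 0, 0, 1]
  grip_force: 50

```text
time: 19.73
tool_pos: [0.4859, -0.1776, 0.1388]
orientation: [0.797, 0.604, -0.0, -0.0]
wrist_force: [2.6, -1.1, 0.9]
finger_gap: 0.0129
```

```bash
python3 d.py .12
```

```text
dock 275 c [-0.0239  0.0106  0.0795] n [ 0.891 -0.008  0.455] lean 27.0 yaw -0.5 min [-0.047 -0.05   0.038] max [-0.004  0.063  0.12 ]
```

send_rows:
  deltas:
    - [0, 0, 0.003, 0, 1]
    - [0, 0, 0.003, 0, 1]
    - [0, 0, 0.003, 0, 1]
    - [0, 0, 0.003, 0, 1]
    - [0, 0, 0, 0, 1]
  grip_force: 55

```text
time: 20.4
tool_pos: [0.486, -0.1776, 0.1508]
orientation: [0.797, 0.604, -0.0, -0.0]
wrist_force: [-1.2, 0.2, 0.3]
finger_gap: 0.0118
```

```bash
python3 - <<'E'
from d import *
s=look("x",zmax=.125); save(s,"f.png",(210,120,280,200),7)
E
```

```text
x 245 c [-0.0251  0.0107  0.0852] n [ 0.915 -0.007  0.403] lean 23.8 yaw -0.5 min [-0.044 -0.051  0.047] max [-0.008  0.063  0.125]
```

View pics/f.png

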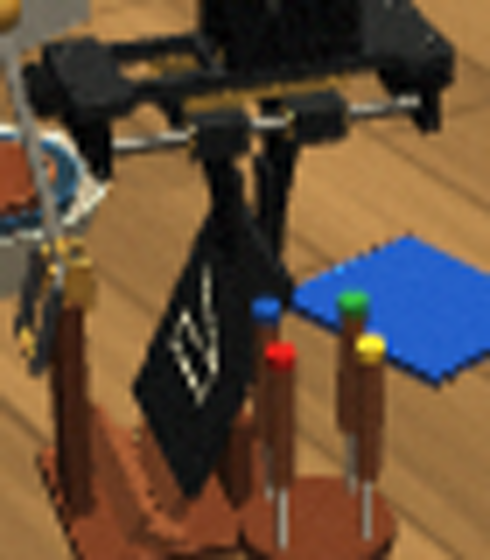

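The picture shows the slate's bottom (190,490) out of the channel. It is turning upright in the grip and rising with it, so I continue the lift.

send_rows:
  deltas:
    - [0, 0, 0.006, 0, 1]
    - [0, 0, 0.006, 0, 1]
    - [0, 0, 0.006, 0, 1]
    - [0, 0, 0.006, 0, 1]
    - [0, 0, 0.008, 0, 1]
    - [0, 0, 0.008, 0, 1]
    - [0, 0, 0.01, 0, 1]
    - [0, 0, 0.01, 0, 1]
    - [0, 0, 0.01, 0, 1]
    - [0, 0, 0.01, 0, 1]
    - [0, 0, 0.01, 0, 1]
    - [0, 0, 0, 0, 1]

```text
time: 21.95
tool_pos: [0.4868, -0.1781, 0.2415]
orientation: [0.797, 0.604, 0.0, 0.001]
wrist_force: [-0.2, -0.1, -3.2]
finger_gap: 0.0085
```

```bash
python3 - <<'E'
from d import *
s=look("x",zmax=.215,zmin=.08,xr=(-.13,.015))
E
```

```text
x 183 c [-0.0548  0.011   0.1749] n [0.999 0.014 0.029] lean 1.7 yaw 0.8 min [-0.059 -0.04   0.125] max [-0.051  0.064  0.215]
```

send_rows:
  deltas:
    - [-0.008, 0, 0.02, 0, 1]
    - [-0.008, 0.02, 0.01, 1, 1]
    - [0, 0.04, 0, 2.5, 1]
    - [0, 0.045, 0, 2.5, 1]
    - [0, 0.045, 0, 2.5, 1]
    - [0, 0.045, 0, 2.5, 1]
    - [0, 0.045, 0, 2.5, 1]
    - [0, 0.045, 0, 2.5, 1]
    - [0.015, 0.04, 0, 2.5, 1]
    - [0.015, 0.035, 0, 2.5, 1]
    - [0.016, 0.017, 0, 0.2, 1]
    - [0, 0, 0, 0, 1]

```text
time: 23.5
tool_pos: [0.5159, 0.2011, 0.2701]
orientation: [0.671, 0.741, -0.0, -0.0]
wrist_force: [0.3, -1.2, -3.7]
finger_gap: 0.0084
```

```bash
python3 - <<'E'
from d import *
print(manip.sense()["tool_pos"],manip.sense()["wrist_force"])
s=look("x",o=(.519,.199),yaw=5.5,zmax=.24,zmin=.1,xr=(-.05,.05))
c=manip.read_camera("top"); a=manip.pinpoint("scene","slate");print([(round(d["score"],2),np.round(d["centre"],3)) for d in a])
print([(round(d["score"],2),np.round(d["centre"],3)) for d in manip.pinpoint("scene","easel_seat")],[(round(d["score"],2),np.round(d["centre"],3)) for d in manip.pinpoint("scene","leg_hinge")])
save(s,"g.png",(230,110,350,290),3.3)
E
```

```text
[0.51587395 0.20113301 0.27006313] [ 0.28584128 -1.1676269  -3.67577055]
x 740 c [0.0035 0.0088 0.197 ] n [1.    0.011 0.027] lean 1.5 yaw 0.6 min [-0.001 -0.049  0.154] max [0.007 0.06  0.24 ]
[(0.91, array([ 0.66 , -0.46 ,  0.009])), (0.85, array([ 0.306, -0.348,  0.004])), (0.73, array([0.522, 0.203, 0.151]))]
[(0.73, array([0.571, 0.007, 0.002])), (0.58, array([0.521, 0.198, 0.025]))] [(0.82, array([0.508, 0.197, 0.024]))]
```

View pics/g.png

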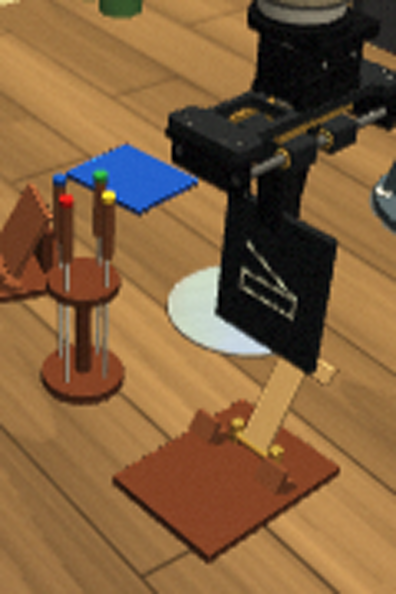

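The slate hangs square and upright over the easel, bottom edge at about (270,340) in the crop and z≈0.152, and it is about 5 mm off to +y. I'll correct that and lower it.

send_rows:
  deltas:
    - [-0.004, -0.0055, -0.02, 0, 1]
    - [0, 0, -0.02, 0, 1]
    - [0, 0, -0.02, 0, 1]
    - [0, 0, -0.02, 0, 1]
    - [0, 0, -0.015, 0, 1]
    - [0, 0, -0.01, 0, 1]
    - [0, 0, 0, 0, 1]
    - [0, 0, 0, 0, 1]

```text
time: 24.75
tool_pos: [0.513, 0.1938, 0.1661]
orientation: [0.672, 0.74, 0.001, 0.0]
wrist_force: [-0.4, -1.0, -2.6]
finger_gap: 0.0082
```

```bash
python3 - <<'E'
from d import *
print(manip.sense()["tool_pos"],manip.sense()["wrist_force"])
s=look("x",o=(.519,.199),yaw=5.5,zmax=.13,zmin=.02,xr=(-.03,.03))
a=manip.pinpoint("scene","slate");print([(round(d["score"],2),np.round(d["centre"],3)) for d in a])
E
```

```text
[0.51303821 0.19377299 0.16612332] [-0.40590854 -1.01284173 -2.62101043]
x 570 c [0.0002 0.001  0.0895] n [1.    0.005 0.024] lean 1.4 yaw 0.3 min [-0.004 -0.058  0.049] max [0.004 0.054 0.13 ]
[(0.76, array([ 0.31 , -0.345,  0.008])), (0.68, array([ 0.662, -0.461,  0.008])), (0.62, array([0.518, 0.198, 0.046]))]
```

send_rows:
  deltas:
    - [0, 0, -0.003, 0, 1]
    - [0, 0, -0.003, 0, 1]
    - [0, 0, -0.003, 0, 1]
    - [0, 0, -0.002, 0, 1]
    - [0, 0, -0.002, 0, 1]
    - [0, 0, 0, 0, 1]

```text
time: 25.6
tool_pos: [0.5123, 0.1937, 0.1523]
orientation: [0.672, 0.74, -0.0, -0.0]
wrist_force: [0.8, 0.6, -3.2]
finger_gap: 0.0081
```

send_rows:
  deltas:
    - [0, 0, -0.0015, 0, 1]
    - [0, 0, -0.0015, 0, 1]
    - [0, 0, 0, 0, 1]

```text
time: 25.98
tool_pos: [0.5127, 0.1937, 0.1495]
orientation: [0.672, 0.74, 0.0, 0.0]
wrist_force: [-0.1, -0.0, -3.4]
finger_gap: 0.0084
```

send_rows:
  deltas:
    - [0, 0, -0.001, 0, 1]
    - [0, 0, -0.001, 0, 1]
    - [0, 0, -0.001, 0, 1]
    - [0, 0, 0, 0, 1]

```text
time: 26.48
tool_pos: [0.513, 0.1938, 0.1467]
orientation: [0.672, 0.74, 0.0, 0.0]
wrist_force: [0.5, 0.1, -2.5]
finger_gap: 0.0087
```

```bash
python3 - <<'E'
from d import *
s=look("x",o=(.519,.199),yaw=5.5,zmax=.12,zmin=.02,xr=(-.03,.03))
save(s,"h.png",(250,160,340,290),4)
E
```

```text
x 604 c [0.0008 0.0004 0.0765] n [0.999 0.004 0.039] lean 2.2 yaw 0.3 min [-0.003 -0.056  0.03 ] max [0.005 0.054 0.12 ]
```

View pics/h.png

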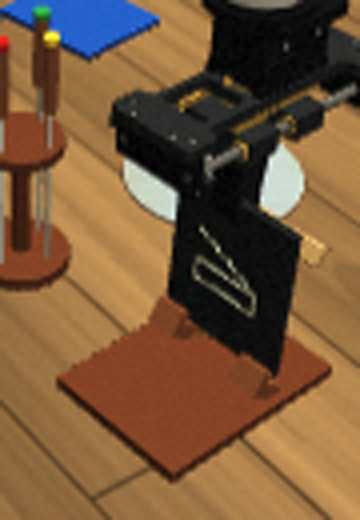

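send_rows:
  deltas:
    - [0, 0, -0.001, 0, 1]
    - [0, 0, -0.001, 0, 1]
    - [0, 0, -0.001, 0, 1]
    - [0, 0, 0, 0, 1]

```text
time: 27.02
tool_pos: [0.5135, 0.194, 0.1447]
orientation: [0.672, 0.74, 0.001, 0.001]
wrist_force: [1.5, 1.1, 4.7]
finger_gap: 0.0084
```

send_rows:
  deltas:
    - [0, 0, 0.001, 0, 1]
    - [0, 0, 0, 0, 0.88]
    - [0, 0, 0, 0, 0.82]
    - [0, 0, 0, 0, 0.77]
    - [0, 0, 0, 0, 0.77]
    - [-0.005, -0.0005, 0, 0, 0.77]
    - [0, 0, 0, 0, 0.77]
  grip_force: 10

```text
time: 27.9
tool_pos: [0.5066, 0.1931, 0.1444]
orientation: [0.672, 0.74, -0.001, -0.0]
wrist_force: [0.3, -0.3, -0.2]
finger_gap: 0.0201
```

```bash
python3 - <<'E'
from d import *
s=look("x",o=(.519,.199),yaw=5.5,zmax=.12,zmin=.02,xr=(-.06,.04))
E
```

```text
x 661 c [-0.003   0.0006  0.0758] n [ 0.99  -0.004  0.139] lean 8.0 yaw -0.2 min [-0.012 -0.059  0.026] max [0.005 0.054 0.12 ]
```

send_rows:
  deltas:
    - [-0.006, -0.0006, -0.001, 0, 0.77]
    - [-0.006, -0.0006, -0.0015, 0, 0.77]
    - [-0.006, -0.0006, -0.002, 0, 0.77]
    - [-0.006, -0.0006, -0.002, 0, 0.77]
    - [-0.006, -0.0006, -0.003, 0, 0.77]
    - [0, 0, 0, 0, 0.77]

```text
time: 28.7
tool_pos: [0.4763, 0.1901, 0.1347]
orientation: [0.672, 0.74, -0.001, -0.001]
wrist_force: [-0.7, 0.2, 0.8]
finger_gap: 0.0204
```

```bash
python3 - <<'E'
from d import *
s=look("x",o=(.519,.199),yaw=5.5,zmax=.115,zmin=.02,xr=(-.09,.04))
E
```

```text
x 689 c [-0.0145  0.0003  0.0724] n [ 0.925 -0.005  0.379] lean 22.3 yaw -0.3 min [-0.034 -0.059  0.027] max [0.004 0.054 0.115]
```

send_rows:
  deltas:
    - [-0.006, -0.0006, -0.004, 0, 0.77]
    - [-0.006, -0.0006, -0.004, 0, 0.77]
    - [-0.005, -0.0005, -0.003, 0, 0.75]
    - [-0.003, -0.0003, 0, 0, 0.7]
    - [0, 0, 0, 0, 0.6]
    - [0, 0, 0, 0, 0.55]
    - [0, 0, 0, 0, 0.55]

```text
time: 29.62
tool_pos: [0.4579, 0.1882, 0.1242]
orientation: [0.672, 0.74, 0.0, 0.0]
wrist_force: [0.2, 0.5, -0.7]
finger_gap: 0.0383
```

```bash
python3 - <<'E'
from d import *
s=look("x",o=(.519,.199),yaw=5.5,zmax=.115,zmin=.02,xr=(-.09,.04))
E
```

```text
x 763 c [-0.0215  0.0003  0.0725] n [ 0.865 -0.002  0.502] lean 30.1 yaw -0.1 min [-0.049 -0.059  0.028] max [0.006 0.053 0.115]
```

send_rows:
  deltas:
    - [0, 0, 0.01, 0, 0.55]
    - [0, 0, 0.015, 0, 0.55]
    - [0, 0, 0.03, 0, 0.55]
    - [0, 0, 0.04, 0, 0.55]
    - [0, 0, 0.04, 0, 0.55]
    - [-0.03, 0, 0.03, 0, 0.55]
    - [-0.05, 0, 0.02, 0, 0.55]
    - [0, 0, 0, 0, 0.55]
    - [0, 0, 0, 0, 0.55]

```text
time: 30.8
tool_pos: [0.378, 0.1883, 0.3097]
orientation: [0.672, 0.74, 0.001, 0.001]
wrist_force: [-0.0, 0.4, 0.4]
finger_gap: 0.039
```

```bash
python3 - <<'E'
from d import *
s=look("x",o=(.519,.199),yaw=5.5,zmax=.15,zmin=.02,xr=(-.09,.04))
t=manip.read_camera("top")
for l in "slate easel_seat leg_bar clamp_knob bowl_large caquelon burner fork_stand lid".split():
  for n in("scene","top"): print(l,n,[(round(d["score"],2),np.round(d["centre"],3).tolist()) for d in manip.pinpoint(n,l)[:3]])
print(manip.sense()["wrist_force"])
im=s["image"][120:320,190:400][:,:,::-1]; cv2.imwrite("pics/i.png",cv2.resize(im,None,fx=3,fy=3,interpolation=2)[:600])
E
```

```text
x 1082 c [-0.0302  0.0008  0.0877] n [ 0.866 -0.002  0.5  ] lean 30.0 yaw -0.1 min [-0.063 -0.058  0.027] max [0.005 0.054 0.141]
slate scene [(0.75, [0.306, -0.346, 0.005]), (0.68, [0.522, 0.197, 0.023]), (0.62, [0.665, -0.46, 0.006])]
slate top [(0.82, [0.31, -0.349, 0.004]), (0.71, [0.522, 0.197, 0.022]), (0.67, [0.661, -0.459, 0.007])]
easel_seat scene [(0.76, [0.519, 0.2, 0.022])]
easel_seat top [(0.74, [0.518, 0.202, 0.027])]
leg_bar scene [(0.7, [0.524, 0.196, 0.022]), (0.21, [0.485, -0.472, 0.0])]
leg_bar top []
clamp_knob scene [(0.64, [0.599, -0.217, 0.297])]
clamp_knob top [(0.6, [0.602, -0.218, 0.3]), (0.34, [0.467, 0.468, 0.002]), (0.23, [0.525, 0.2, 0.022])]
bowl_large scene [(0.77, [0.485, -0.47, -0.0]), (0.33, [0.361, 0.012, -0.0])]
bowl_large top [(0.66, [0.489, -0.474, -0.002])]
caquelon scene [(0.72, [0.801, -0.022, -0.0])]
caquelon top [(0.72, [0.799, -0.02, 0.002]), (0.48, [0.518, 0.197, 0.001])]
burner scene [(0.94, [0.466, 0.47, 0.002])]
burner top [(0.88, [0.465, 0.473, 0.002]), (0.33, [0.543, -0.2, 0.002])]
fork_stand scene [(0.63, [0.571, 0.008, 0.003]), (0.54, [0.543, -0.192, 0.022])]
fork_stand top [(0.55, [0.576, 0.017, 0.001]), (0.28, [0.603, -0.217, 0.298])]
lid scene [(0.87, [0.36, 0.014, -0.003]), (0.38, [0.602, -0.215, 0.299])]
lid top [(0.79, [0.358, 0.009, 0.001])]
[-0.30636046 -0.00228905 -0.55669428]
```

View pics/i.png

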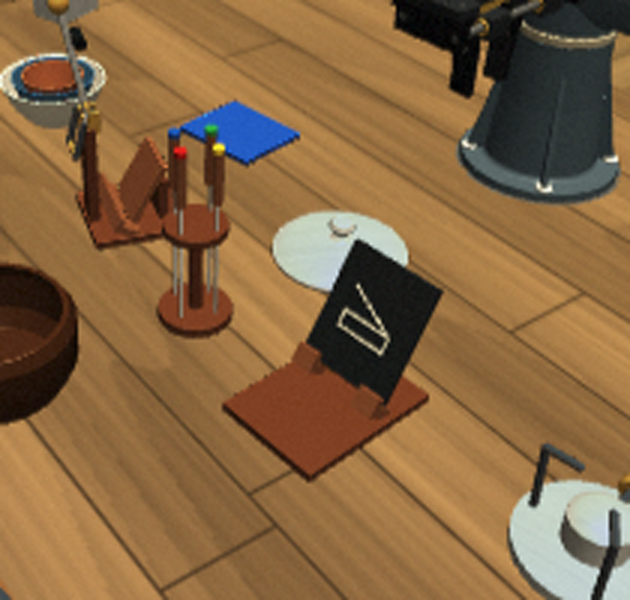

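The slate at (370,320) leans at 30.0° behind both lips, centred and square. The clamp arm at (70,60) is open, the bystanders have not moved, and the gripper is clear. Handing in.

```bash
python3 -c "
from cell import manip
print(manip.hand_in())"
```

```text
the job is handed in; nothing more can be done
None
```

The slate is standing on the easel's seat blocks, leaning back on the prop leg, and I handed the job in at about 31 s; no verdict was reported. I pushed the leg to its stop, opened the clamp and took the small dark slate from the dock. Then I lowered it behind the lips until it touched lightly and tipped it back onto the leg.

**Last checks before handing in**
- **Slate:** it leans 30.0° and is square to the easel within about 0.1°. Its bottom centre measured about (0.522, 0.197, 0.022) m, with the seat at about (0.5185, 0.201, 0.0245) m. That puts it within 4 mm in every direction.
- **Clamp:** the knob is at about z 0.298 m, which matches its open stop.
- **Bystanders:** the bowl stack, pot, burner, fork stand and lid were found within about 5 mm of where they started, which is inside the networks' error.
- **Gripper:** it is clear of everything, and the wrist force is about 0.

**What did not go cleanly**
- The first light grip on the slate slipped about 6 mm, so I regripped deeper and harder. The slate stayed in the dock meanwhile.
- The leg bar could not be checked at the end: the slate hides it, and the one network reading was a false hit. It was measured at its stop earlier, and the slate's 30° lean agrees with that.

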